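# Put flask, bottle and calibration weight back in their right places

## Task

The three things on the bench stand in one another's places: put the calibration weight on the pan of the balance, the conical flask on the plate of the stirrer and the brown reagent bottle in the square bottle tray, each upright, centred and released. The white tile is free for parking one of them on the way; never stand anything on the bare bench. Set the things down gently without dropping or tipping them, and leave the tip box, the tube rack and the roll of tape where they are.

Things in the scene. Friction and masses are not known exactly. Their poses are not given: they have to be found in the camera images.
- flask: LOOSE, to be moved. Conical lab flask of whitish plastic with a black rubber stopper on top, one rigid body, 136 mm high, 0.11 to 0.23 kg. Base 70 mm across, tapering straight from 6 mm up to a neck 28 mm across at 80 mm height; the stopper is a cylinder 32 mm across from 106 to 136 mm height, good to grip (about 120 mm up). Round: any grasp yaw will do. Origin at the centre of the underside, z up.
- bottle: LOOSE, to be moved. Brown glass reagent bottle with a paper band and a blue screw cap, one rigid body, 136 mm high, 0.20 to 0.39 kg. Cylinder 60 mm across up to 80 mm height, shoulder to a 28 mm neck at 100 mm; the cap is a cylinder 36 mm across from 106 to 136 mm height, good to grip (about 120 mm up). Round. Origin at the centre of the underside, z up.
- weight: LOOSE, to be moved. Polished steel calibration weight with a knob on top, 87 mm high, 0.5 kg. Body a cylinder 44 mm across up to 45 mm height, neck 18 mm across from 50 to 60 mm, knob a cylinder 26 mm across from 63 to 87 mm height, good to grip (about 78 mm up). Round. Origin at the centre of the underside, z up.
- balance: FIXED. Laboratory balance, a flat white housing 170 x 140 mm, 32 mm high, with a display in its front strip (towards its -x) and a flat round steel pan 100 mm across, top face 42 mm above the bench. Does not give under load. Origin on the bench directly under the pan's centre; x points away from the display, z up; the housing reaches 110 mm to -x and 60 mm to +x of it. Carries the flask at the start.
- stirrer: FIXED. Magnetic stirrer, a flat grey housing 165 x 130 mm, 32 mm high, with a small black dial (28 mm across, top 44 mm above the bench) in its front strip (towards its -x) and a flat square dark plate 104 mm wide, top face 40 mm above the bench. Origin on the bench directly under the plate's centre; x points away from the dial, z up; the housing reaches 105 mm to -x and 60 mm to +x of it. Carries the bottle at the start.
- tray: FIXED. Square grey plastic bottle tray, 108 mm wide outside, 98 mm inside, flat floor 12 mm above the bench, rim 21 mm above the bench (9 mm above the floor). Origin on the bench under its centre, x and y along its sides, z up. Carries the weight at the start.
- tile: FIXED. Plain white square ceramic tile, 110 mm wide, top 12 mm above the bench, empty at the start: the free spot. Origin on the bench under its centre, x and y along its sides, z up.
- tip_box: LOOSE bystander, leave alone. Dark purple box of pipette tips, 85 x 125 mm, 49 mm high. Origin at the centre of the underside.
- tube_rack: LOOSE bystander, leave alone. Teal rack with small white tubes, 60 x 190 mm, 44 mm high. Origin at the centre of the underside.
- tape_roll: LOOSE bystander, leave alone. Beige roll of tape lying flat, 90 mm across, 22 mm high. Origin at the centre of the underside.
There are look-alikes about, which are no part of the job. What is shaped like the bottle but red is not meant.

How it is judged:
By the outcome, as a careful person would: the job done as asked, in the order asked, and still so for the second after the job is handed in, with the robot touching nothing.
It also fails if it takes over 102 s, if anything falls off the work surface, if the arm or the gripper's body presses on something with over 40 N, if the wrist force passes 120 N, or if a joint passes its speed limit or range.

## Robot

A 6-joint arm with a two-finger parallel gripper is mounted at the origin on the work surface. World frame = base frame: x ahead of the robot, y to its left, z up, the work surface at z = 0. Lengths are in m, angles in rad, forces in N, time in s.
With the tool pointing down it reaches from about 0.225 to 0.875 m from the base axis. Payload 3.4 kg.
Tool frame: the origin (TCP) lies midway between the tips of the shut fingers; the grasp point (between the pads) lies 19 mm behind it (pinch_z is the distance from the TCP to the grasp point, in m); z points along the fingers, y is the line along which they close (so a half turn about z gives the same grasp; the last joint's range is limited). The gripper opens to 85 mm and grips with 20 to 120 N. Pads are 22 mm wide; open, the fingers measure 114 mm over their backs; the gripper's body (76 mm by 85 mm) begins 54 mm behind the grasp point. The pads swing forward as they close: fully open they stand 13 mm farther back than shut.
Start: joints at [1.085, 0.276, 1.505, -0, 1.361, -0.121], TCP at [0.205, 0.537, 0.231] pointing down, gripper open.
Joint ranges: [-2.89, 2.89], [-0.75, 2.08], [0.22, 2.7], [-1.18, 4.32], [0.11, 2.71], [-2.7, 2.7]. Speed limits (rad/s): [2.57, 2.57, 3.14, 3.14, 3.14, 3.14].

## Interface

Orientations are given as a unit quaternion [w, x, y, z].
In Python, from rig import get_state, get_image, sign_off, pinch_z gives the robot as it stands.
- The arm moves only by the tool send_rows, never from a script. Its argument "steps" is one flat list of numbers, 5 for each row, row after row: the gripper's target within -1 to 1 (fully open at 1, half-way at 0, shut at -1), then the shift along the tool's x, y, z in cm, then the turn about the tool's z in degrees. In form: [gripper, x, y, z, roll, gripper, x, y, z, roll, ...]. A call has 1 to 12 rows; each row shifts and turns the commanded pose from where the row before left it, along the tool's axes as they then stand; what a row does not reach is not made up. A row lasts 1/10 s, in which the tool goes at most 50 mm and 8.59 degrees, less where a joint would pass 70% of its speed; a pose out of reach is approached as far as the arm can. A call is refused whole if a number of a shift passes 5 or a number of a turn 8.59, either way. A call with a gripper value outside its range is refused whole. The fingers move at their own pace and stop on an object; "newtons" is the grip in N (left out, the last holds). Time passes only in rows, so rows that do not move let the fingers close. It gives the time, the measured TCP pose, the force, the opening and the grip force at its end, in the units of the state.
- get_state(): the state, without advancing time (a new reading comes with each control period).
- get_image(name): name is "scene" or "top" or "wrist"; returns a dict with "color" (480x640x3 uint8, red, green, blue), "mtx" (3x3 intrinsics, pixels), "T" (4x4, takes a point from camera to world coordinates); the wrist camera has in their place "mount" (4x4, takes a point from camera to tool coordinates, whose origin is the TCP and whose axes are the flange's). Camera axes: x right, y down, z forward; pixel columns grow to the right and rows downward; lengths in m; the calibration is good to about 2 mm. A picture is of the moment at which its call begins: read the wrist's pose just before it. There is no depth.
- sign_off(): hands the job in; it is judged then, once.
The state is a dict: "clock": time; "qpos": joint angles; "qd": joint speeds; "effort": joint torques, N m; "position": TCP position; "ee_rot": TCP orientation; "contact_force": force on the tool from outside, world axes, zero at the start; "moment": the same for the moment, N m; "width": finger opening in m; "gripper_force": force on a finger pad.
Only numpy, scipy, OpenCV 4.12 (cv2) and the standard library are available. Lean on these libraries where they do the work, as an engineer would, in place of code of your own. Each camera call takes 0.05 s, during which the arm holds its last target. There are 200 camera calls.

## Working session

There is one attempt and no reset: what is moved stays moved. The work goes in short steps, Python scripts to look and compute and a tool call to move; the robot and the scene stay as the last step left them, time stands still between calls to the robot, and variables do not carry over. Pictures are saved under pics/ and viewed, at most 14 in all, crops included, and the job is handed in when it is done.

Besides the shell and the picture viewer there is one more tool, called after "Request:" as name(argument=value, ...) on one line, values as JSON. send_rows: Moves the arm, as the interface text tells. Its arguments: {"type":"object","properties":{"steps":{"type":"array"},"newtons":{"type":"number"}},"required":["steps"]}

```bash
mkdir -p pics; ls; python3 - <<'E'
from rig import *
import cv2
for n in("top","scene"):
    d=get_image(n); cv2.imwrite(f"pics/{n}0.png",d["color"][:,:,::-1]); print(d["mtx"],d["T"])
s=get_state(); print(s, pinch_z)
print(get_image("wrist")["mount"])
E
```

```text
pics
[[622.24456012   0.         319.60318421]
 [  0.         622.24456012 236.83272183]
 [  0.           0.           1.        ]] [[ 0.00905015 -0.99734104  0.07231139  0.44400462]
 [-0.99979665 -0.01032822 -0.01732013 -0.04478257]
 [ 0.01802093 -0.07213993 -0.99723171  1.4594939 ]
 [ 0.          0.          0.          1.        ]]
[[468.42158072   0.         321.56703612]
 [  0.         468.42158072 236.20903516]
 [  0.           0.           1.        ]] [[-0.57526733  0.5875628  -0.56906718  1.11016445]
 [ 0.81793561  0.4072687  -0.40634165  0.35008788]
 [-0.00698798 -0.69921539 -0.71487691  0.7990805 ]
 [ 0.          0.          0.          1.        ]]
{'clock': 0.1, 'qpos': array([ 1.08499848e+00,  2.76548815e-01,  1.50598916e+00,  2.56242468e-05,
        1.36068937e+00, -1.20991015e-01]), 'qd': array([-0.00054649, -0.00049499, -0.00373233, -0.00029758,  0.00058606,
        0.00113777]), 'effort': array([ 2.67294745e-04, -4.17700660e+01, -2.46404403e+01, -1.80321326e-04,
        5.71596553e-03, -3.88447759e-06]), 'position': array([0.20491975, 0.53675879, 0.2305234 ]), 'ee_rot': array([-2.56147505e-04,  1.81396219e-01,  9.83409754e-01, -7.76273580e-04]), 'contact_force': array([-0.22778258, -0.53268214,  0.14703346]), 'moment': array([ 0.06230984,  0.01951414, -0.01560079]), 'gripper_force': 0.0, 'width': 0.08554100547875128} 0.0187
[[-6.31022501e-04 -9.53635023e-01 -3.00964857e-01  7.70720107e-02]
 [ 9.99999201e-01 -9.31487744e-04  8.54841796e-04 -2.06552984e-04]
 [-1.09555215e-03 -3.00964077e-01  9.53634848e-01 -1.43846585e-01]
 [ 0.00000000e+00  0.00000000e+00  0.00000000e+00  1.00000000e+00]]
```

View pics/top0.png

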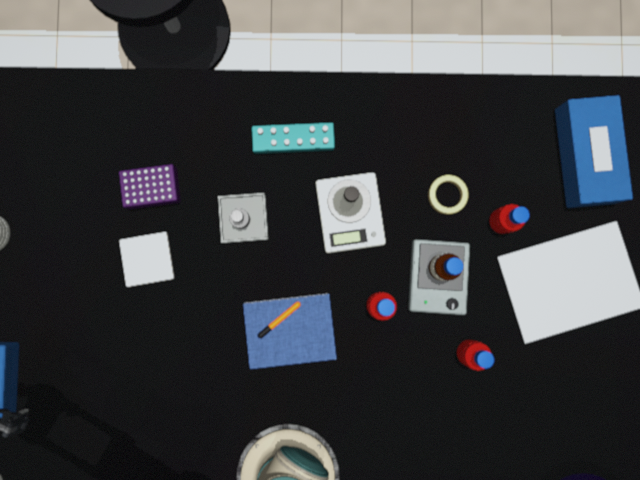

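View pics/scene0.png

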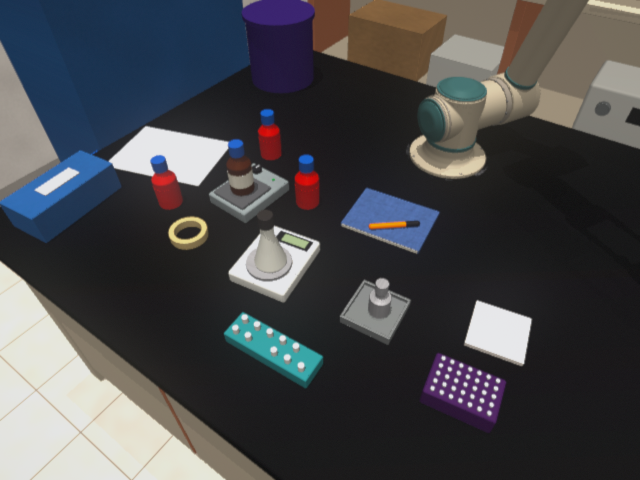

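The top view shows the tile at (147,259), the tray with weight at (243,218), the balance with flask at (350,212) and the stirrer with the brown bottle at (440,277). The red look-alikes are at (382,306), (510,218) and (476,355). I'll enlarge it to read positions more closely.

```bash
python3 - <<'E'
import cv2
im=cv2.imread("pics/top0.png")
cv2.imwrite("pics/cA.png",cv2.resize(im[160:300,105:285],None,fx=4.4,fy=4.2857,interpolation=cv2.INTER_CUBIC)[:600])
cv2.imwrite("pics/cB.png",cv2.resize(im[165:325,305:485],None,fx=3.75,fy=3.75,interpolation=cv2.INTER_CUBIC))
E
```

```text
(no output)
```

View pics/cA.png

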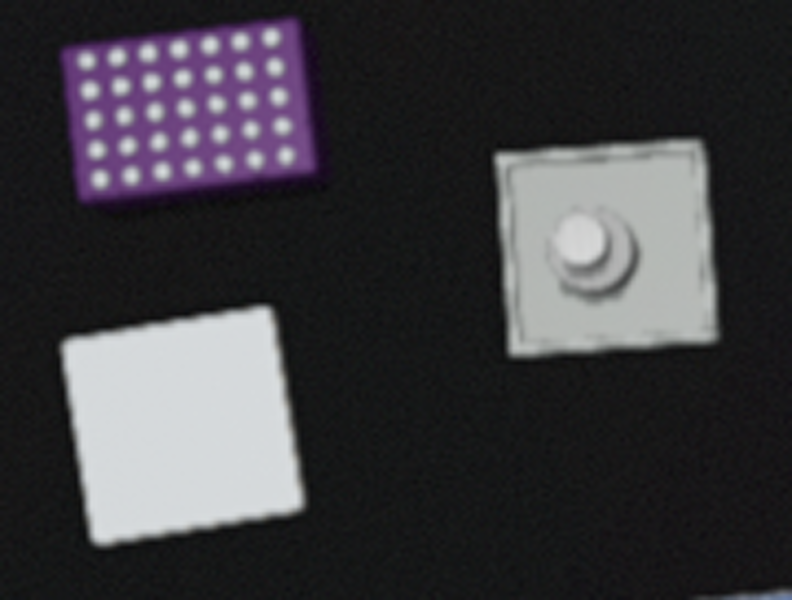

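View pics/cB.png

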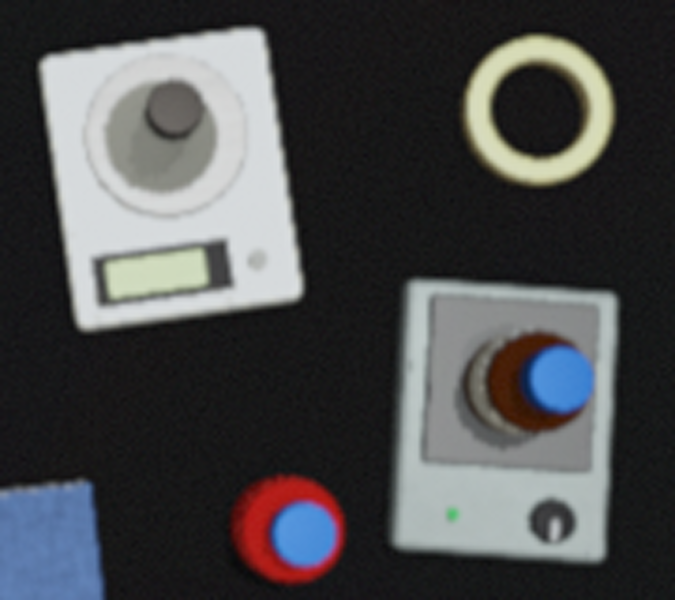

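Crop A gives the tile corners, tray corners and the knob centre at (579,239). Crop B gives the pan circle at (165,135), the stopper at (175,109), the plate corners and the cap at (560,380). Now I'll triangulate, checking the sizes against the spec.

```bash
cat > h.py <<'E'
import numpy as np
from scipy.spatial.transform import Rotation as R
def ray(d,px,z):
    v=d["T"][:3,:3]@np.linalg.inv(d["mtx"])@np.array([px[0],px[1],1.]); o=d["T"][:3,3]
    return o+v*(z-o[2])/v[2]
def pix(d,p):
    T=np.linalg.inv(d["T"]); q=d["mtx"]@(T[:3,:3]@np.array(p)+T[:3,3]); return q[:2]/q[2]
def wristT(d,s):
    w,x,y,z=s["ee_rot"]; T=np.eye(4); T[:3,:3]=R.from_quat([x,y,z,w]).as_matrix(); T[:3,3]=s["position"]
    d["T"]=T@d["mount"]; return d
def delta(s,tgt):
    w,x,y,z=s["ee_rot"]; return R.from_quat([x,y,z,w]).inv().apply(np.array(tgt)-s["position"])*100
E
python3 - <<'E'
from rig import *; from h import *
d=get_image("top"); sc=get_image("scene")
A=lambda u,v:(105+(u+.5)/4.4-.5,160+(v+.5)/4.2857-.5)
B=lambda u,v:(305+(u+.5)/3.75-.5,165+(v+.5)/3.75-.5)
def sq(n,f,c,z):
    P=np.array([ray(d,f(*p),z) for p in c]); m=P.mean(0)
    print(n,m.round(4),[np.linalg.norm(P[i]-P[i-1]).round(4) for i in range(4)],"r",np.hypot(*m[:2]).round(3)); return m
sq("tile",A,[(62,340),(272,306),(305,508),(95,545)],.012)
sq("tray",A,[(495,153),(702,140),(719,341),(511,356)],.021)
sq("plate",B,[(432,295),(600,305),(591,472),(423,461)],.04)
sq("hous bal",B,[(40,58),(263,28),(302,298),(80,330)],.032)
sq("hous stir",B,[(407,279),(618,292),(606,562),(391,550)],.032)
P=[ray(d,B(*p),.042) for p in[(84,135.5),(247,135.5),(165.5,54),(165.5,217)]]; print("pan",np.mean(P,0),np.linalg.norm(P[0]-P[1]),np.linalg.norm(P[2]-P[3]))
for n,f,p,z in[("knob",A,(579,239),.099),("stopper",B,(175,109),.178),("cap",B,(560,380),.176),("redcap",B,(305,534),.136),("tape",B,(539,110),.022)]:
    w=ray(d,f(*p),z); print(n,w.round(4),"scene px",pix(sc,w).round(1))
s=get_state(); print(R.from_quat(np.roll(s["ee_rot"],-1)).as_matrix().round(3))
E
```

```text
tile [0.4942 0.3308 0.012 ] [np.float64(0.1123), np.float64(0.1114), np.float64(0.111), np.float64(0.1111)] r 0.595
tray [0.5919 0.1093 0.021 ] [np.float64(0.1106), np.float64(0.1093), np.float64(0.1098), np.float64(0.1093)] r 0.602
plate [ 0.4811 -0.3479  0.04  ] [np.float64(0.1014), np.float64(0.1032), np.float64(0.1021), np.float64(0.1027)] r 0.594
hous bal [ 0.6056 -0.14    0.032 ] [np.float64(0.1698), np.float64(0.1394), np.float64(0.169), np.float64(0.1378)] r 0.622
hous stir [ 0.4586 -0.3458  0.032 ] [np.float64(0.1661), np.float64(0.1304), np.float64(0.1655), np.float64(0.1318)] r 0.574
pan [ 0.63056561 -0.13563051  0.042     ] 0.09989784510574784 0.10048045968748
knob [0.5879 0.1149 0.099 ] scene px [380.8 281.8]
stopper [ 0.6274 -0.1321  0.178 ] scene px [264.  212.8]
cap [ 0.4795 -0.3457  0.176 ] scene px [234.5 142.2]
redcap [ 0.3922 -0.2098  0.136 ] scene px [304.6 157.6]
tape [ 0.6518 -0.3698  0.022 ] scene px [186.5 228.1]
[[-0.934  0.357 -0.   ]
 [ 0.357  0.934 -0.001]
 [ 0.    -0.001 -1.   ]]
```

Measured sizes match the spec to within 2 mm, and the scene-camera cross-check agrees. Plan: weight to tile, bottle to tray, flask to stirrer, weight to pan.

Request:
send_rows(steps=[1,-4.2,-2.1,0,0,1,-4.2,-2.1,0,0,1,-4.2,-2.1,0,0,1,-4.2,-2.1,0,0,1,-4.2,-2.1,0,0,1,-4.2,-2.1,0,0,1,-4.2,-2.1,0,0,1,-4.2,-2.1,0,0,1,-4.2,-2.1,0,0,1,-4.2,-2.1,0,0,1,-4.2,-2.1,0,0,1,-4.2,-2.1,0,0], newtons=50)

```text
clock: 1.45
position: [0.5871, 0.1203, 0.2313]
ee_rot: [-0.0, 0.182, 0.983, 0.0]
contact_force: [-0.5, 1.2, -0.1]
width: 0.0853
gripper_force: 0.0
```

```bash
cat > look.py <<'E'
import sys; from rig import *; from h import *; import cv2
# usage: name x y z  -> wrist picture (if name!="-"), tool delta in cm to target TCP
s=get_state(); n=sys.argv[1]; t=list(map(float,sys.argv[2:5]))
print(s["clock"],s["position"].round(4),"w",s["width"].round(4),"F",s["contact_force"].round(2))
print("delta",delta(s,t).round(2),"R",R.from_quat(np.roll(s["ee_rot"],-1)).as_matrix().round(3).tolist())
if n!="-":
    d=wristT(get_image("wrist"),s); cv2.imwrite(f"pics/{n}.png",d["color"][:,:,::-1])
    for a in sys.argv[5:]:
        p=list(map(float,a.split(","))); print("expect",p,pix(d,p).round(1))
E
python3 look.py w1 .5879 .1149 .068 .5879,.1149,.099 .5919,.1093,.012
```

```text
Traceback (most recent call last):
  File "look.py", line 4, in <module>
    print(s["clock"],s["position"].round(4),"w",s["width"].round(4),"F",s["contact_force"].round(2))
                                                ^^^^^^^^^^^^^^^^
AttributeError: 'float' object has no attribute 'round'
```

```bash
sed -i 's/s\["width"\].round(4)/round(s["width"],4)/' look.py
python3 look.py w1 .5879 .1149 .068 .5879,.1149,.099 .5919,.1093,.012
```

```text
1.45 [0.5871 0.1203 0.2313] w 0.0853 F [-0.54  1.18 -0.13]
delta [-0.27 -0.48 16.32] R [[-0.934, 0.357, -0.0], [0.357, 0.934, 0.0], [0.0, 0.0, -1.0]]
expect [0.5879, 0.1149, 0.099] [309.5 225. ]
expect [0.5919, 0.1093, 0.012] [306.7 203.8]
```

View pics/w1.png

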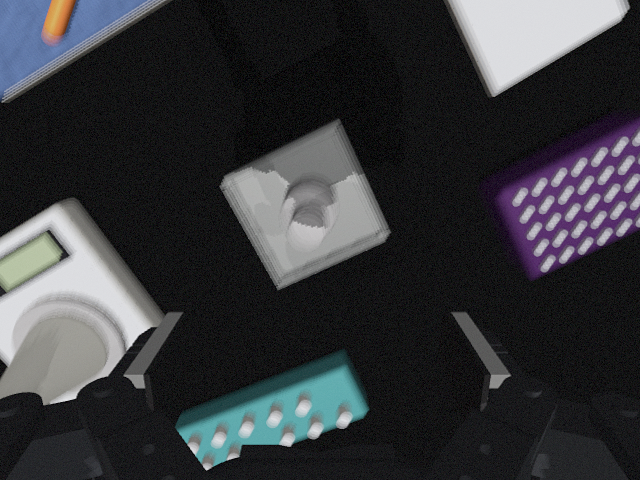

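The knob appears at about (309,222) against the expected (309,225), so the estimate holds. Descending.

Request:
send_rows(steps=[1,-0.3,-0.5,2,0,1,0,0,3,0,1,0,0,3,0,1,0,0,3,0,1,0,0,2,0,1,0,0,2,0,1,0,0,1.3,0,1,0,0,0,0,1,0,0,0,0])

```text
clock: 2.4
position: [0.5875, 0.1164, 0.0687]
ee_rot: [0.0, 0.181, 0.983, 0.0]
contact_force: [1.2, -0.6, 0.2]
width: 0.0852
gripper_force: 0.0
```

Request:
send_rows(steps=[-1,0,0,0,0,-1,0,0,0,0,-1,0,0,0,0,-1,0,0,0,0,-1,0,0,0,0,-1,0,0,0,0,-1,0,0,0,0,-1,0,0,0,0,-1,0,0,0,0,-1,0,0,0,0], newtons=50)

```text
clock: 3.4
position: [0.5873, 0.1161, 0.069]
ee_rot: [0.0, 0.181, 0.983, 0.0]
contact_force: [-1.1, -1.1, 5.5]
width: 0.0247
gripper_force: 49.2
```

Request:
send_rows(steps=[-1,0,0,-0.5,0,-1,0,0,-1.5,0,-1,0,0,-2,0,-1,0,0,-2,0,-1,0,0,-1.5,0,-1,0,0,-0.5,0,-1,0.6,0.6,0,0,-1,1.4,1.4,0,0,-1,2,2,0,0,-1,2.4,2.4,0,0,-1,2.4,2.4,0,0,-1,2.4,2.4,0,0])

```text
clock: 4.6
position: [0.5202, 0.262, 0.1464]
ee_rot: [-0.002, 0.182, 0.983, -0.001]
contact_force: [-0.4, -0.3, -4.3]
width: 0.0242
gripper_force: 49.6
```

Request:
send_rows(steps=[-1,2.2,2.4,0,0,-1,1.6,1.6,0,0,-1,0.9,1,0,0,-1,0.4,0.5,0,0,-1,0,0,0,0,-1,0,0,0,0])

```text
clock: 5.2
position: [0.4947, 0.3295, 0.148]
ee_rot: [0.0, 0.182, 0.983, -0.001]
contact_force: [-0.2, -0.2, -4.7]
width: 0.0242
gripper_force: 49.7
```

```bash
python3 look.py w2 .4942 .3308 .069 .4942,.3308,.012
```

```text
5.2 [0.4947 0.3295 0.148 ] w 0.0242 F [-0.22 -0.2  -4.68]
delta [0.1  0.11 7.9 ] R [[-0.934, 0.357, -0.0], [0.357, 0.934, -0.001], [-0.0, -0.001, -1.0]]
expect [0.4942, 0.3308, 0.012] [318.3 218.3]
```

View pics/w2.png

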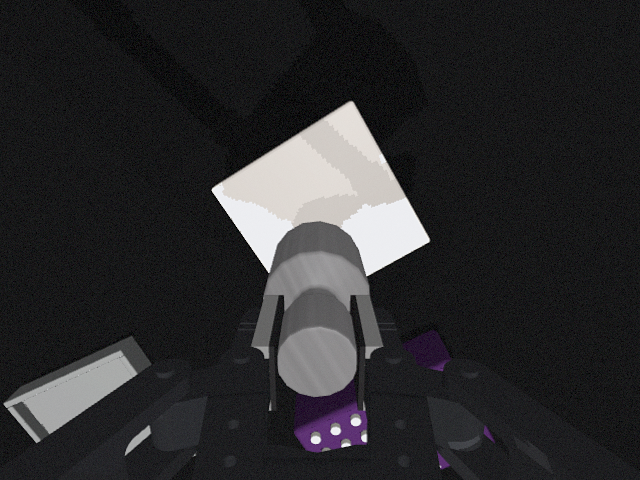

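The weight hangs straight in the grip, centred over the tile (tile centre at about (320,210)). Lowering.

Request:
send_rows(steps=[-1,0.1,0.1,0.8,0,-1,0,0,1.6,0,-1,0,0,2,0,-1,0,0,1.6,0,-1,0,0,0.8,0,-1,0,0,0.5,0,-1,0,0,0.3,0,-1,0,0,0.1,0,-1,0,0,0.1,0,-1,0,0,0,0,-1,0,0,0,0])

```text
clock: 6.35
position: [0.494, 0.3318, 0.0708]
ee_rot: [0.0, 0.181, 0.983, 0.0]
contact_force: [0.0, 0.2, -5.6]
width: 0.0245
gripper_force: 49.7
```

Request:
send_rows(steps=[-1,0,0,0.1,0,-1,0,0,0,0,-1,0,0,0,0])

```text
clock: 6.65
position: [0.4938, 0.3317, 0.0693]
ee_rot: [0.0, 0.181, 0.983, 0.0]
contact_force: [-0.2, 0.0, -5.3]
width: 0.0248
gripper_force: 49.7
```

Request:
send_rows(steps=[-1,0,0,0.1,0,-1,0,0,0,0,-1,0,0,0,0])

```text
clock: 6.95
position: [0.494, 0.3317, 0.069]
ee_rot: [0.0, 0.181, 0.983, 0.0]
contact_force: [-0.8, -1.5, 1.8]
width: 0.0248
gripper_force: 50.3
```

Request:
send_rows(steps=[-0.3,0,0,0,0,-0.1,0,0,0,0,0.2,0,0,0,0,0.6,0,0,0,0,1,0,0,0,0,1,0,0,0,0,1,0,0,0,0,1,0,0,-1,0,1,0,0,-3,0,1,0,0,-4,0,1,0,0,-4,0,1,0,0,-4,0])

```text
clock: 8.15
position: [0.4937, 0.3316, 0.2307]
ee_rot: [0.0, 0.181, 0.983, 0.0]
contact_force: [0.6, 1.4, 0.4]
width: 0.0856
gripper_force: 0.0
```

```bash
python3 look.py - .4795 -.3457 .30
```

```text
8.15 [0.4937 0.3316 0.2307] w 0.0856 F [0.62 1.42 0.4 ]
delta [-22.85 -63.77  -6.96] R [[-0.934, 0.357, 0.001], [0.357, 0.934, 0.0], [-0.001, 0.001, -1.0]]
```

Request:
send_rows(steps=[1,-0.7,-2,-3.5,0,1,-1.4,-4,-3.5,0,1,-1.4,-4,0,0,1,-1.4,-4,0,0,1,-1.4,-4,0,0,1,-1.4,-4,0,0,1,-1.4,-4,0,0,1,-1.4,-4,0,0,1,-1.4,-4,0,0,1,-1.4,-4,0,0,1,-1.4,-4,0,0,1,-1.4,-4,0,0])

```text
clock: 9.35
position: [0.4798, -0.1533, 0.2961]
ee_rot: [0.001, 0.181, 0.983, -0.0]
contact_force: [1.1, -0.5, -0.1]
width: 0.0855
gripper_force: 0.0
```

Request:
send_rows(steps=[1,-1.4,-4,0,0,1,-1.4,-4,0,0,1,-1.4,-4,0,0,1,-1.4,-3.5,0,0,1,-1,-2,0,0,1,0,0,0,0,1,0,0,0,0,1,0,0,0,0])

```text
clock: 10.15
position: [0.4794, -0.3374, 0.2956]
ee_rot: [0.0, 0.181, 0.983, 0.0]
contact_force: [0.8, -0.1, 0.4]
width: 0.0853
gripper_force: 0.0
```

```bash
python3 look.py w3 .4795 -.3457 .138 .4795,-.3457,.176 .4811,-.3479,.04; python3 -c "
from rig import *;print(get_state()['qpos'])"
```

```text
10.15 [ 0.4794 -0.3374  0.2956] w 0.0853 F [ 0.77 -0.13  0.45]
delta [-0.31 -0.78 15.76] R [[-0.934, 0.356, 0.0], [0.356, 0.934, 0.001], [0.0, 0.001, -1.0]]
expect [0.4795, -0.3457, 0.176] [304.7 230.9]
expect [0.4811, -0.3479, 0.04] [306.8 191.9]
[-7.32111064e-01  2.65316083e-01  1.36266694e+00  5.08580398e-04
  1.51362393e+00 -1.93938585e+00]
```

View pics/w3.png

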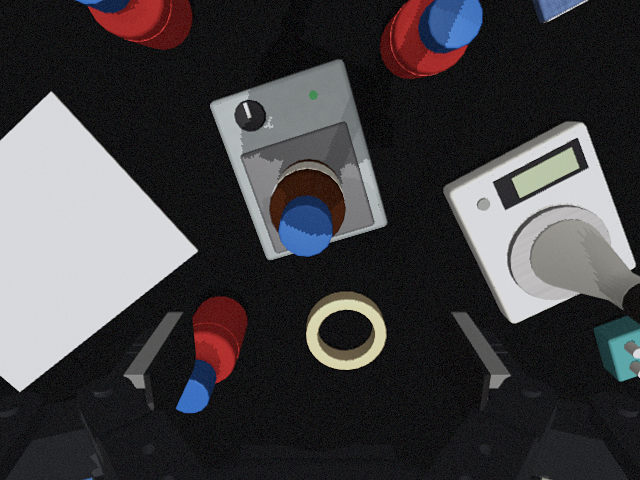

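The cap sits at (306,229), as expected at (305,231). The plate centre at about (310,189) is 2–3 px off its estimate, so I'll recheck that when placing the flask. Grasping the bottle.

Request:
send_rows(steps=[1,-0.3,-0.8,2,0,1,0,0,3,0,1,0,0,3,0,1,0,0,3,0,1,0,0,2,0,1,0,0,1.6,0,1,0,0,1.2,0,1,0,0,0,0,1,0,0,0,0])

```text
clock: 11.1
position: [0.4798, -0.347, 0.1378]
ee_rot: [0.0, 0.181, 0.983, -0.0]
contact_force: [-0.0, -0.9, -0.5]
width: 0.0856
gripper_force: 0.0
```

Request:
send_rows(steps=[0,0,0,0,0,-1,0,0,0,0,-1,0,0,0,0,-1,0,0,0,0,-1,0,0,0,0,-1,0,0,0,0,-1,0,0,0,0,-1,0,0,0,0,-1,0,0,0,0], newtons=60)

```text
clock: 12.0
position: [0.4798, -0.3472, 0.1378]
ee_rot: [0.001, 0.181, 0.983, 0.0]
contact_force: [0.7, 0.6, 6.1]
width: 0.0347
gripper_force: 59.4
```

Request:
send_rows(steps=[-1,0,0,-0.4,0,-1,0,0,-1,0,-1,0,0,-2,0,-1,0,0,-3,0,-1,0,0,-3,0,-1,0,0,-3,0,-1,0,0,-2,0,-1,0,0,-1,0,-1,0,0,-0.6,0,-1,0,0,0,0,-1,0,0,0,0])

```text
clock: 13.1
position: [0.4789, -0.3469, 0.2957]
ee_rot: [-0.001, 0.181, 0.983, 0.001]
contact_force: [-0.2, 0.5, -3.5]
width: 0.0347
gripper_force: 60.2
```

```bash
python3 look.py - .5919 .1093 .27
```

```text
13.1 [ 0.4789 -0.3469  0.2957] w 0.0347 F [-0.18  0.53 -3.51]
delta [ 5.71 46.64  2.63] R [[-0.934, 0.357, -0.002], [0.357, 0.934, 0.002], [0.002, 0.001, -1.0]]
```

Request:
send_rows(steps=[-1,0.1,0.6,0,0,-1,0.2,1.4,0,0,-1,0.3,2.2,0,0,-1,0.3,2.8,0,0,-1,0.4,3,0,0,-1,0.4,3,0,0,-1,0.4,3,0,0,-1,0.4,3,0,0,-1,0.4,3,0,0,-1,0.4,3,0,0,-1,0.4,3,0,0,-1,0.4,3,0,0])

```text
clock: 14.3
position: [0.5512, -0.0404, 0.2969]
ee_rot: [-0.0, 0.181, 0.983, 0.0]
contact_force: [-0.3, 0.7, -2.9]
width: 0.0348
gripper_force: 60.2
```

Request:
send_rows(steps=[-1,0.4,3,0,0,-1,0.4,3,0,0,-1,0.3,2.6,0,0,-1,0.3,2.8,0,0,-1,0.3,2.2,0,0,-1,0.2,1.4,0,0,-1,0.1,0.6,0,0,-1,0,0,0,0,-1,0,0,0,0,-1,0,0,0,0])

```text
clock: 15.3
position: [0.5885, 0.1088, 0.2972]
ee_rot: [0.0, 0.182, 0.983, -0.0]
contact_force: [1.7, -0.8, -3.6]
width: 0.0346
gripper_force: 60.3
```

```bash
python3 look.py w4 .5919 .1093 .110 .5919,.1093,.012; python3 - <<'E'
from rig import *; from h import *; import cv2
s=get_state(); d=wristT(get_image("wrist"),s)
for dx,dy in((-1,-1),(1,-1),(1,1),(-1,1)):
    print(pix(d,(.5919+.0545*dx,.1093+.0545*dy,.021)).round(0))
d=get_image("top"); im=d["color"][150:290,180:380,::-1]; cv2.imwrite("pics/t4.png",cv2.resize(im,None,fx=4,fy=4,interpolation=cv2.INTER_CUBIC))
E
```

```text
15.3 [0.5885 0.1088 0.2972] w 0.0346 F [ 1.66 -0.78 -3.57]
delta [-0.3   0.18 18.72] R [[-0.934, 0.358, -0.0], [0.358, 0.934, -0.001], [-0.0, -0.0, -1.0]]
expect [0.5919, 0.1093, 0.012] [318.3 183.7]
[247. 154.]
[288. 251.]
[387. 216.]
[351. 112.]
```

View pics/w4.png

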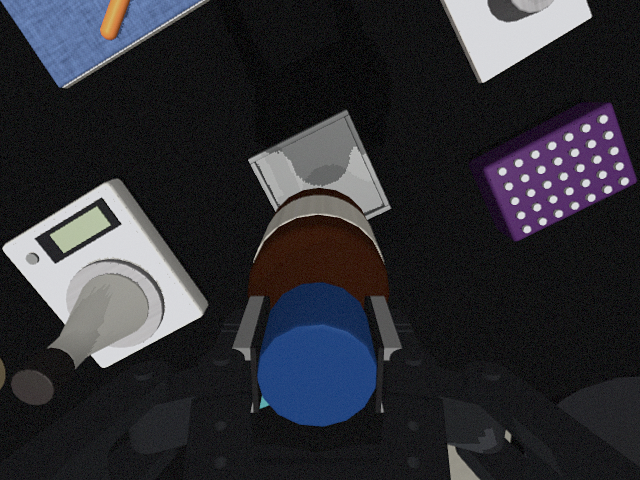

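The tray diagonal corners (249,159) and (390,210) put its centre within 2 px of the prediction, and the bottle hangs straight. Lowering into the tray.

Request:
send_rows(steps=[-1,-0.3,0.3,0.8,0,-1,0,0,2,0,-1,0,0,3,0,-1,0,0,3,0,-1,0,0,3,0,-1,0,0,2.5,0,-1,0,0,1.6,0,-1,0,0,1,0,-1,0,0,0.6,0,-1,0,0,0.4,0,-1,0,0,0.3,0,-1,0,0,0.1,0])

```text
clock: 16.65
position: [0.5929, 0.1116, 0.1145]
ee_rot: [0.0, 0.181, 0.983, 0.0]
contact_force: [-0.6, 0.4, -4.6]
width: 0.0349
gripper_force: 60.4
```

Request:
send_rows(steps=[-1,0,0,0.1,0,-1,0,0,0.1,0,-1,0,0,0,0,-1,0,0,0,0])

```text
clock: 17.05
position: [0.5926, 0.1116, 0.1123]
ee_rot: [0.0, 0.181, 0.983, 0.0]
contact_force: [0.6, 0.4, -3.4]
width: 0.0347
gripper_force: 60.4
```

Request:
send_rows(steps=[-1,0,-0.1,0.1,0,-1,0,0,0,0,-1,0,0,0.05,0,-1,0,0,0,0,-1,0,0,0,0])

```text
clock: 17.55
position: [0.5922, 0.1107, 0.1106]
ee_rot: [-0.0, 0.181, 0.983, 0.0]
contact_force: [0.4, 0.6, -2.8]
width: 0.0347
gripper_force: 60.4
```

Request:
send_rows(steps=[-1,0,0,0.05,0,-1,0,0,0,0,-1,0,0,0.05,0,-1,0,0,0,0,-1,0,0,0,0])

```text
clock: 18.05
position: [0.5923, 0.1107, 0.1099]
ee_rot: [0.0, 0.181, 0.983, 0.0]
contact_force: [0.7, -0.2, -1.0]
width: 0.0348
gripper_force: 60.7
```

Request:
send_rows(steps=[-1,0,0,0.05,0,-1,0,0,0,0,-0.1,0,0,0,0,0,0,0,0,0,0.2,0,0,0,0,0.6,0,0,0,0,1,0,0,0,0,1,0,0,0,0,1,0,0,0,0,1,0,0,-1,0,1,0,0,-3,0,1,0,0,-4,0])

```text
clock: 19.25
position: [0.5909, 0.1106, 0.1887]
ee_rot: [-0.002, 0.181, 0.983, -0.0]
contact_force: [0.1, 0.6, -0.9]
width: 0.085
gripper_force: 0.0
```

Request:
send_rows(steps=[1,0,0,-4,0,1,0,0,-4,0,1,0,0,-3,0,1,0,0,0,0])

```text
clock: 19.65
position: [0.5945, 0.1109, 0.3056]
ee_rot: [0.006, 0.181, 0.983, 0.001]
contact_force: [-0.5, -0.5, -0.5]
width: 0.0855
gripper_force: 0.0
```

```bash
python3 look.py - .6274 -.1321 .30
```

```text
19.65 [0.5945 0.1109 0.3056] w 0.0855 F [-0.46 -0.5  -0.49]
delta [-11.73 -21.53   0.58] R [[-0.934, 0.357, 0.012], [0.357, 0.934, 0.001], [-0.01, 0.005, -1.0]]
```

Request:
send_rows(steps=[1,-1,-2,0,0,1,-2,-3.6,0,0,1,-2,-3.6,0,0,1,-2,-3.6,0,0,1,-2,-3.6,0,0,1,-1.7,-3.1,0,0,1,-1,-2,0,0,1,0,0,0,0,1,0,0,0,0,1,0,0,0,0])

```text
clock: 20.65
position: [0.6245, -0.1307, 0.299]
ee_rot: [-0.0, 0.181, 0.984, 0.0]
contact_force: [0.4, 0.3, 0.3]
width: 0.0852
gripper_force: 0.0
```

```bash
python3 look.py w5 .6274 -.1321 .140 .6274,-.1321,.178 .6306,-.1356,.042
```

```text
20.65 [ 0.6245 -0.1307  0.299 ] w 0.0852 F [0.38 0.33 0.27]
delta [-0.34 -0.04 15.9 ] R [[-0.935, 0.356, -0.0], [0.356, 0.935, 0.001], [0.001, 0.001, -1.0]]
expect [0.6274, -0.1321, 0.178] [316.1 230.6]
expect [0.6306, -0.1356, 0.042] [313.8 194. ]
```

View pics/w5.png

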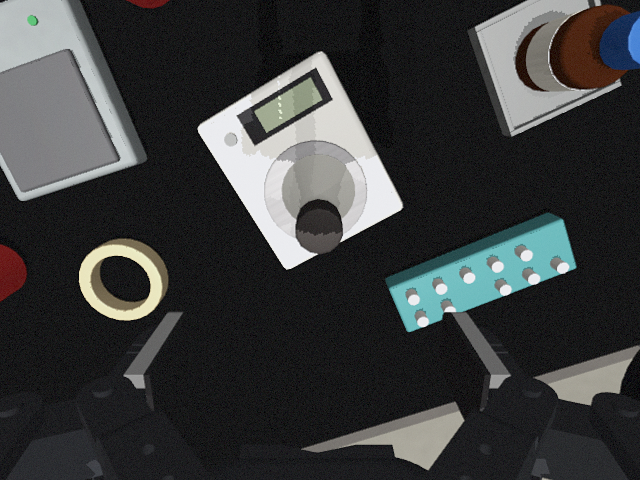

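The bottle stands upright in the tray (top right). The stopper is at (319,230), 3 px right of expected, and the pan centre at (315,191). Grasping the flask.

Request:
send_rows(steps=[1,-0.3,0.1,2,0,1,0,0,3,0,1,0,0,3,0,1,0,0,3,0,1,0,0,2,0,1,0,0,1.6,0,1,0,0,1.3,0,1,0,0,0,0,1,0,0,0,0])

```text
clock: 21.6
position: [0.6283, -0.1316, 0.1406]
ee_rot: [0.0, 0.181, 0.983, 0.0]
contact_force: [0.1, 0.2, -0.7]
width: 0.0855
gripper_force: 0.0
```

Request:
send_rows(steps=[0,0,0,0,0,-1,0,0,0,0,-1,0,0,0,0,-1,0,0,0,0,-1,0,0,0,0,-1,0,0,0,0,-1,0,0,0,0,-1,0,0,0,0,-1,0,0,0,0], newtons=45)

```text
clock: 22.5
position: [0.6284, -0.132, 0.1408]
ee_rot: [0.001, 0.181, 0.983, 0.0]
contact_force: [-0.3, 2.4, 5.1]
width: 0.0307
gripper_force: 44.7
```

Request:
send_rows(steps=[-1,0,0,-0.4,0,-1,0,0,-1,0,-1,0,0,-2,0,-1,0,0,-2,0,-1,0,0,-2,0,-1,0,0,-1,0,-1,0,0,-0.6,0,-1,0,0,0,0,-1,0,0,0,0])

```text
clock: 23.4
position: [0.6274, -0.1319, 0.2291]
ee_rot: [-0.001, 0.181, 0.983, 0.0]
contact_force: [0.0, -0.3, -2.1]
width: 0.0312
gripper_force: 44.7
```

```bash
python3 look.py - .4811 -.3479 .229
```

```text
23.4 [ 0.6274 -0.1319  0.2291] w 0.0312 F [ 0.04 -0.29 -2.07]
delta [  5.96 -25.39   0.03] R [[-0.934, 0.357, -0.002], [0.357, 0.934, 0.001], [0.002, -0.0, -1.0]]
```

Request:
send_rows(steps=[-1,0.1,-0.6,0,0,-1,0.3,-1.4,0,0,-1,0.5,-2.2,0,0,-1,0.7,-2.8,0,0,-1,0.7,-2.8,0,0,-1,0.7,-2.8,0,0,-1,0.7,-2.8,0,0,-1,0.7,-2.8,0,0,-1,0.6,-2.6,0,0,-1,0.5,-2.2,0,0,-1,0.3,-1.4,0,0,-1,0.2,-1,0,0])

```text
clock: 24.6
position: [0.48, -0.3491, 0.2299]
ee_rot: [-0.0, 0.182, 0.983, 0.0]
contact_force: [1.4, 0.2, -2.4]
width: 0.031
gripper_force: 44.8
```

Request:
send_rows(steps=[-1,0,0,0,0,-1,0,0,0,0,-1,0,0,0,0])

```text
clock: 24.9
position: [0.4818, -0.3471, 0.2301]
ee_rot: [0.0, 0.181, 0.984, 0.0]
contact_force: [0.8, 0.7, -1.9]
width: 0.031
gripper_force: 44.9
```

```bash
python3 look.py w6 .4811 -.3479 .139 .4811,-.3479,.04
```

```text
24.9 [ 0.4818 -0.3471  0.2301] w 0.031 F [ 0.82  0.73 -1.88]
delta [ 0.04 -0.11  9.11] R [[-0.935, 0.356, 0.0], [0.356, 0.935, 0.001], [-0.0, 0.001, -1.0]]
expect [0.4811, -0.3479, 0.04] [315.1 201.4]
```

View pics/w6.png

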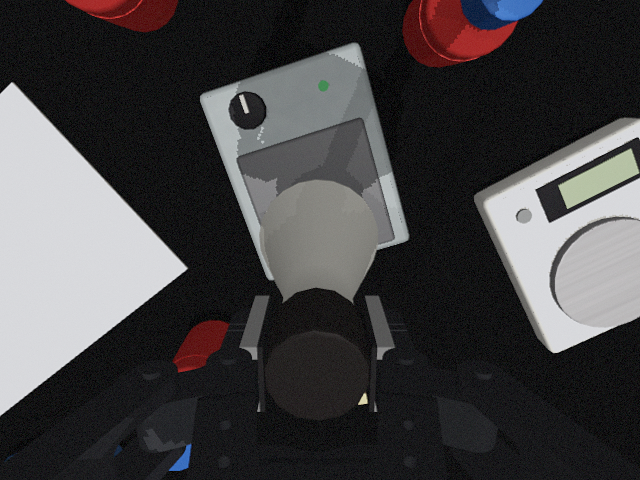

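The plate diagonal corners (238,156) and (395,240) give a centre of about (317,199) against the expected (315,201). The flask hangs straight, so I'll lower it.

Request:
send_rows(steps=[-1,0.1,0,0.8,0,-1,0,0,1.6,0,-1,0,0,2,0,-1,0,0,1.8,0,-1,0,0,1.2,0,-1,0,0,0.6,0,-1,0,0,0.4,0,-1,0,0,0.2,0,-1,0,0,0.1,0,-1,0,0,0.1,0,-1,0,0,0,0,-1,0,0,0,0])

```text
clock: 26.15
position: [0.4804, -0.3477, 0.1424]
ee_rot: [0.0, 0.181, 0.983, -0.0]
contact_force: [0.4, -0.1, -1.9]
width: 0.0311
gripper_force: 44.9
```

Request:
send_rows(steps=[-1,0,0,0.1,0,-1,0,0,0,0,-1,0,0,0,0])

```text
clock: 26.45
position: [0.4803, -0.3476, 0.1411]
ee_rot: [-0.0, 0.181, 0.983, 0.0]
contact_force: [0.5, -0.4, -1.8]
width: 0.0312
gripper_force: 44.9
```

Request:
send_rows(steps=[-1,0,0,0.1,0,-1,0,0,0,0,-1,0,0,0.05,0,-1,0,0,0,0,-1,0,0,0,0])

```text
clock: 26.95
position: [0.4803, -0.3476, 0.1396]
ee_rot: [-0.0, 0.181, 0.983, 0.0]
contact_force: [-0.0, -0.7, -2.4]
width: 0.0308
gripper_force: 44.9
```

Request:
send_rows(steps=[-1,0,0,0.05,0,-1,0,0,0,0,-1,0,0,0,0])

```text
clock: 27.25
position: [0.4803, -0.3476, 0.1391]
ee_rot: [0.0, 0.181, 0.983, 0.0]
contact_force: [0.4, -0.6, -2.5]
width: 0.0308
gripper_force: 44.9
```

Request:
send_rows(steps=[-1,0,0,0.05,0,-1,0,0,0,0,-1,0,0,0,0])

```text
clock: 27.55
position: [0.4804, -0.3477, 0.1388]
ee_rot: [0.0, 0.181, 0.983, -0.0]
contact_force: [-0.3, -0.2, 0.1]
width: 0.031
gripper_force: 45.0
```

Request:
send_rows(steps=[-1,0,0,0.05,0,-1,0,0,0,0,-1,0,0,0,0])

```text
clock: 27.85
position: [0.4806, -0.3477, 0.1388]
ee_rot: [0.0, 0.181, 0.983, -0.0]
contact_force: [-0.5, 1.6, 4.5]
width: 0.031
gripper_force: 45.2
```

In contact, so I'll release and go back to the weight on the tile.

Request:
send_rows(steps=[-0.2,0,0,0,0,0,0,0,0,0,0.2,0,0,0,0,0.6,0,0,0,0,1,0,0,0,0,1,0,0,0,0,1,0,0,0,0,1,0,0,-1,0,1,0,0,-3,0,1,0,0,-4,0,1,0,0,-4,0,1,0,0,-4,0])

```text
clock: 29.05
position: [0.4802, -0.3475, 0.3006]
ee_rot: [0.0, 0.181, 0.983, -0.0]
contact_force: [0.4, -0.8, -0.1]
width: 0.0852
gripper_force: 0.0
```

```bash
python3 look.py - .494 .3317 .28
```

```text
29.05 [ 0.4802 -0.3475  0.3006] w 0.0852 F [ 0.44 -0.76 -0.1 ]
delta [22.94 63.94  2.02] R [[-0.934, 0.357, 0.001], [0.357, 0.934, -0.001], [-0.001, -0.0, -1.0]]
```

Request:
send_rows(steps=[1,0.7,2,0,0,1,1.4,4,0,0,1,1.4,4,0,0,1,1.4,4,0,0,1,1.4,4,0,0,1,1.4,4,0,0,1,1.4,4,0,0,1,1.4,4,0,0,1,1.4,4,0,0,1,1.4,4,0,0,1,1.4,4,0,0,1,1.4,4,0,0])

```text
clock: 30.25
position: [0.493, 0.1416, 0.2982]
ee_rot: [-0.0, 0.181, 0.983, 0.0]
contact_force: [0.2, -1.0, 0.0]
width: 0.0857
gripper_force: 0.0
```

Request:
send_rows(steps=[1,1.4,4,0,0,1,1.5,4,0,0,1,1.5,4,0,0,1,1.4,4,0,0,1,0.8,2,0,0,1,0,0,2,0,1,0,0,3,0,1,0,0,2,0,1,0,0,0,0,1,0,0,0,0])

```text
clock: 31.25
position: [0.4963, 0.3314, 0.2284]
ee_rot: [-0.0, 0.181, 0.983, -0.0]
contact_force: [-0.0, 0.6, 0.8]
width: 0.0857
gripper_force: 0.0
```

```bash
python3 look.py w7 .494 .3317 .069 .494,.3317,.099
```

```text
31.25 [0.4963 0.3314 0.2284] w 0.0857 F [-0.04  0.58  0.81]
delta [ 0.22 -0.05 15.94] R [[-0.934, 0.357, -0.0], [0.357, 0.934, -0.0], [0.0, -0.0, -1.0]]
expect [0.494, 0.3317, 0.099] [315.9 219.1]
```

View pics/w7.png

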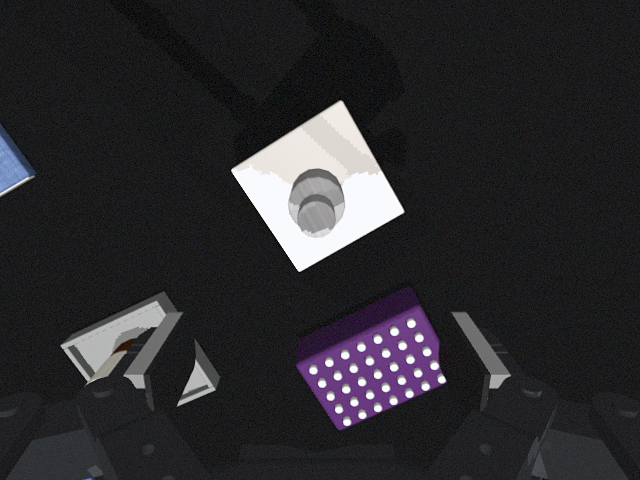

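The knob sits at (316,216), matching the expected (316,219). Grasping it.

Request:
send_rows(steps=[1,0.3,0,2,0,1,0,0,3,0,1,0,0,3,0,1,0,0,3,0,1,0,0,2,0,1,0,0,1.7,0,1,0,0,1.2,0,1,0,0,0,0,1,0,0,0,0])

```text
clock: 32.2
position: [0.4947, 0.3327, 0.0702]
ee_rot: [0.001, 0.181, 0.983, 0.001]
contact_force: [0.3, -0.4, -0.1]
width: 0.0855
gripper_force: 0.0
```

Request:
send_rows(steps=[0,0,0,0,0,-1,0,0,0,0,-1,0,0,0,0,-1,0,0,0,0,-1,0,0,0,0,-1,0,0,0,0,-1,0,0,0,0,-1,0,0,0,0,-1,0,0,0,0,-1,0,0,0,0], newtons=50)

```text
clock: 33.2
position: [0.4939, 0.3322, 0.0697]
ee_rot: [0.0, 0.181, 0.983, 0.0]
contact_force: [-0.1, -1.6, 5.4]
width: 0.0249
gripper_force: 49.2
```

Request:
send_rows(steps=[-1,0,0,-0.4,0,-1,0,0,-1,0,-1,0,0,-2,0,-1,0,0,-3,0,-1,0,0,-3,0,-1,0,0,-3,0,-1,0,0,-2,0,-1,0,0,-1,0,-1,0,0,-0.6,0,-1,0,0,0,0,-1,0,0,0,0])

```text
clock: 34.3
position: [0.4931, 0.332, 0.2278]
ee_rot: [-0.001, 0.181, 0.983, -0.001]
contact_force: [-0.0, 0.4, -6.3]
width: 0.0244
gripper_force: 49.7
```

```bash
python3 look.py - .63 -.1355 .23
```

```text
34.3 [0.4931 0.332  0.2278] w 0.0244 F [-0.03  0.41 -6.25]
delta [-29.47 -38.79  -0.2 ] R [[-0.934, 0.357, -0.002], [0.357, 0.934, -0.001], [0.002, -0.002, -1.0]]
```

Request:
send_rows(steps=[-1,-0.6,-0.8,-1,0,-1,-1.2,-1.6,-1,0,-1,-1.8,-2.4,-1,0,-1,-2.2,-2.9,0,0,-1,-2.2,-2.9,0,0,-1,-2.2,-2.9,0,0,-1,-2.2,-2.9,0,0,-1,-2.2,-2.9,0,0,-1,-2.2,-2.9,0,0,-1,-2.2,-2.9,0,0,-1,-2.2,-2.9,0,0,-1,-2.2,-2.9,0,0])

```text
clock: 35.5
position: [0.602, -0.0421, 0.259]
ee_rot: [-0.0, 0.182, 0.983, -0.0]
contact_force: [0.4, -0.3, -4.0]
width: 0.0248
gripper_force: 49.8
```

Request:
send_rows(steps=[-1,-2.4,-3.1,0,0,-1,-1.8,-2.4,0,0,-1,-1.2,-1.6,0,0,-1,-0.6,-0.8,0,0,-1,0,0,1,0,-1,0,0,2,0,-1,0,0,2,0,-1,0,0,1,0,-1,0,0,0,0,-1,0,0,0,0,-1,0,0,0,0])

```text
clock: 36.6
position: [0.6308, -0.1348, 0.2005]
ee_rot: [0.001, 0.181, 0.983, -0.0]
contact_force: [1.1, 0.5, -4.9]
width: 0.0246
gripper_force: 49.8
```

```bash
python3 look.py w8 .63 -.1355 .099 .63,-.1355,.042 .68,-.1355,.042 .58,-.1355,.042
```

```text
36.6 [ 0.6308 -0.1348  0.2005] w 0.0246 F [ 1.07  0.46 -4.86]
delta [ 0.07 -0.1  10.15] R [[-0.934, 0.356, 0.002], [0.356, 0.934, -0.001], [-0.002, 0.0, -1.0]]
expect [0.63, -0.1355, 0.042] [315.2 210.4]
expect [0.68, -0.1355, 0.042] [338.4 269.3]
expect [0.58, -0.1355, 0.042] [289.7 145.9]
```

View pics/w8.png

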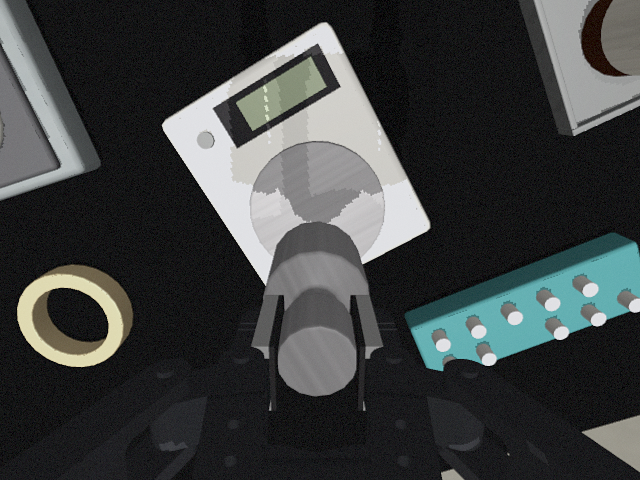

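The pan spans columns 250–385 with its top at row 141, so its centre is at about (317,208), as expected (315,210). Lowering the weight.

Request:
send_rows(steps=[-1,0.1,0,0.8,0,-1,0,0,1.8,0,-1,0,0,2.4,0,-1,0,0,2,0,-1,0,0,1.2,0,-1,0,0,0.7,0,-1,0,0,0.4,0,-1,0,0,0.2,0,-1,0,0,0.1,0,-1,0,0,0.1,0,-1,0,0,0,0,-1,0,0,0,0])

```text
clock: 37.85
position: [0.6293, -0.1347, 0.1025]
ee_rot: [0.0, 0.181, 0.983, -0.0]
contact_force: [0.2, 0.0, -5.0]
width: 0.0244
gripper_force: 49.8
```

Request:
send_rows(steps=[-1,0,0,0.1,0,-1,0,0,0,0,-1,0,0,0.05,0,-1,0,0,0,0,-1,0,0,0,0])

```text
clock: 38.35
position: [0.6291, -0.1347, 0.1006]
ee_rot: [-0.0, 0.181, 0.983, 0.0]
contact_force: [0.8, -0.0, -4.9]
width: 0.0243
gripper_force: 49.8
```

Request:
send_rows(steps=[-1,0,0,0.05,0,-1,0,0,0,0,-1,0,0,0.05,0,-1,0,0,0,0,-1,0,0,0,0])

```text
clock: 38.85
position: [0.6292, -0.1347, 0.0998]
ee_rot: [0.0, 0.181, 0.983, 0.0]
contact_force: [-0.3, -1.4, -4.5]
width: 0.0242
gripper_force: 49.9
```

Request:
send_rows(steps=[-1,0,0,0.05,0,-1,0,0,0,0,-1,0,0,0,0])

```text
clock: 39.15
position: [0.6293, -0.1348, 0.0997]
ee_rot: [0.0, 0.181, 0.983, -0.0]
contact_force: [-1.5, -0.2, 0.1]
width: 0.0245
gripper_force: 50.3
```

In contact. Releasing, then up and away clear of everything.

Request:
send_rows(steps=[-0.3,0,0,0,0,-0.1,0,0,0,0,0.2,0,0,0,0,0.6,0,0,0,0,1,0,0,0,0,1,0,0,0,0,1,0,0,0,0,1,0,0,-1,0,1,0,0,-3,0,1,0,0,-4,0,1,0,0,-4,0,1,0,0,-4,0])

```text
clock: 40.35
position: [0.629, -0.1346, 0.2616]
ee_rot: [0.0, 0.181, 0.983, -0.0]
contact_force: [0.8, -0.7, -0.2]
width: 0.0854
gripper_force: 0.0
```

Request:
send_rows(steps=[1,0,0,-4,0,1,2,0,-2,0,1,3,0,0,0,1,3,0,0,0,1,3,0,0,0,1,3,0,0,0,1,2,0,0,0,1,0,0,0,0,1,0,0,0,0,1,0,0,0,0])

```text
clock: 41.35
position: [0.4807, -0.078, 0.3195]
ee_rot: [0.001, 0.181, 0.983, -0.0]
contact_force: [0.5, 0.3, 0.0]
width: 0.0855
gripper_force: 0.0
```

```bash
python3 - <<'E'
from rig import *; import cv2
a=get_image("scene")["color"][:,:,::-1]
cv2.imwrite("pics/s9.png",cv2.resize(a[110:350,130:550],None,fx=1.9,fy=1.9,interpolation=cv2.INTER_CUBIC))
a=get_image("top")["color"][:,:,::-1]
cv2.imwrite("pics/t9.png",cv2.resize(a[160:330,200:490],None,fx=2.75,fy=2.75,interpolation=cv2.INTER_CUBIC))
E
```

```text
(no output)
```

View pics/s9.png

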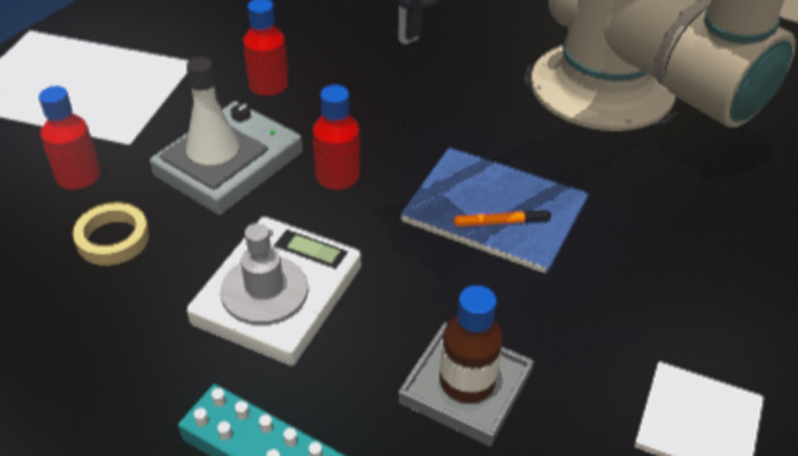

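View pics/t9.png

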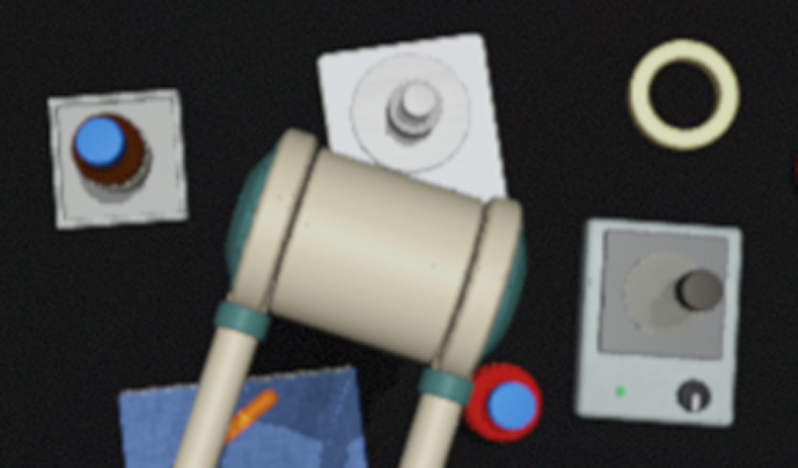

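All three stand upright and centred: flask base at (664,292) on a plate centred at (663,295), weight at (411,113) on the pan, and bottle in the tray. The tape, rack and red bottles are unmoved. Handing in.

```bash
python3 -c "
from rig import *;print(sign_off())"
```

```text
the job is handed in; nothing more can be done
None
```

The weight is on the balance pan, the flask on the stirrer plate and the bottle in the tray, each upright, centred to within a few millimetres by camera and released; the job was handed in at about 41 s, with no result returned.

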